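Clear the guide plate and hold the probe in the sample

ROBOT

A 6-joint arm with a two-finger parallel gripper is mounted at the origin on the work surface. World frame = base frame: x ahead of the robot, y to its left, z up, the work surface at z = 0. Lengths are in m, angles in rad, forces in N, time in s.
With the tool pointing down it reaches from about 0.3 to 0.75 m from the base axis. Payload 8.5 kg.
Tool frame: the origin (TCP) lies at the very end of the fingers, on their centre line; the grasp point (between the pads) lies 19 mm behind it; z points along the fingers, y is the line along which they close (so a half turn about z gives the same grasp; the last joint's range is limited). The gripper opens to 88 mm and grips with 3 to 60 N. Pads are 18 mm wide; open, the fingers measure 123 mm over their backs; the gripper's body (75 mm by 187 mm) begins 45 mm behind the grasp point.
Start: joints at [1, 0.381, 1.297, -0, 1.464, -0.215], TCP at [0.192, 0.516, 0.239] pointing down, gripper open.
Joint ranges: [-3.11, 3.11], [-0.89, 2.33], [0.22, 2.48], [-1.42, 4.56], [0.17, 2.85], [-2.88, 2.88]. Speed limits (rad/s): [2.39, 2.39, 3.14, 3.14, 3.14, 3.14].

INTERFACE

Orientations are given as [roll, pitch, yaw] about the fixed x, y, z axes, in that order (R = Rz(yaw) Ry(pitch) Rx(roll)).
In Python, from workcell import status, eyes, order gives the robot as it stands.
- The arm moves only by the tool carry_out, never from a script. Its arguments are lists of equal length, an entry for each row: "jaw": the opening, from 0 (shut) to 1 (fully open); "delta_pos": the shift along the tool's x, y, z in m, a list of three; "turn": the turn about the tool's z in degrees. In form: {"jaw": [jaw, ...], "delta_pos": [[tx, ty, tz], ...], "turn": [turn, ...]}. A call has exactly 5 rows; each row is the pose to reach, as a shift and turn from the pose commanded when the call began, along the tool's axes at that moment; what a row does not reach only later rows make up. A row lasts 1/8 s, in which the tool goes at most 62.5 mm and 10.7 degrees, less where a joint would pass 70% of its speed; a pose out of reach is approached as far as the arm can. A call with a gripper value outside its range is refused whole. The fingers move at their own pace and stop on an object; "squeeze" is the grip in N (left out, the last holds). Time passes only in rows, so rows that repeat a pose let the fingers close, or fill a call up. It gives the time, the measured TCP pose, the force and the opening at its end, in the units of the state.
- status.read_state(): the state, without advancing time (a new reading comes with each control period).
- eyes.camera(name): name is "scene" or "top" or "wrist"; returns a dict with "color" (420x560x3 uint8, red, green, blue), "mtx" (3x3 intrinsics, pixels), "world_to_cam" (4x4, takes a point from world to camera coordinates); the wrist camera has in their place "hand_eye" (4x4, takes a point from camera to tool coordinates, whose origin is the TCP and whose axes are the flange's). Camera axes: x right, y up, looking along -z (the intrinsics and any distortion apply to the point x, -y, -z); pixel columns grow to the right and rows downward; lengths in m; the calibration is good to about 2 mm. A picture is of the moment at which its call begins: read the wrist's pose just before it. There is no depth.
- order.finish_job(): hands the job in, once; it reports no verdict.
The state is a dict: "clock": time; "joint_pos": joint angles; "joint_vel": joint speeds; "joint_torque": joint torques, N m; "eef_pos": TCP position; "ee_rot": TCP orientation; "ft_force": force on the tool from outside, world axes, zero at the start; "moment": the same for the moment, N m; "finger_gap": finger opening in m.
Only numpy, scipy, OpenCV 4.12 (cv2) and the standard library are available. Lean on these libraries where they do the work, as an engineer would, in place of code of your own. Each camera call takes 0.05 s, during which the arm holds its last target. There are 200 camera calls.

TASK

Broken stopper pieces lie on the guide plate of the sampling station: with the brush, not the fingers, sweep all three off into the yellow catch tray beside it, and stand the brush back upright on the bench. Then take the probe from its parking block and lower it upright through the middle of the guide hole, never touching the station with it, until the red band is level with the top of the plate. Finish while still holding it there in the gripper, still and centred in the hole, and leave the cups, bottle, jar, bowl and spatula where they are.

Things in the scene. Friction and masses are not known exactly. Their poses are not given: they have to be found in the camera images.
- station: fixed: white guide plate on posts, top level 100 mm up, 12 mm thick, no rim, 150 mm along x; along y from 90 mm on the -y side of the guide hole to 70 mm on the +y side; blue 60 mm square round the hole. Below the hole a fixed cup (58 mm wide, rim 68 mm, floor 14 mm up). Yellow open catch tray beside the plate on its +y side. Origin on the table under the hole, z up
- guide_hole (a point): centre of the guide hole (20 mm bore, goes right through the 12 mm plate) at the plate's top, 100 mm above the table; axes as the station
- tray_floor (a point): centre of the catch tray's inner floor, 150 mm from the hole along the station's +y; axes as the station. The tray is 190 mm (x) by 156 mm (y) outside, walls 4 mm thick and 55 mm high above the table, floor 8 mm thick; its near wall stands 2 mm beyond the plate's +y edge
- scrap_a: red broken stopper piece, 24 x 18 x 18 mm, 15 g, at first on the guide plate; origin at its centre
- scrap_b: orange round stopper piece, 25 mm across, 18 mm tall, 15 g, at first on the guide plate; origin at its centre
- scrap_c: red broken stopper piece, 22 x 20 x 16 mm, 15 g, at first on the guide plate; origin at its centre
- brush: bench brush standing on stiff rigid white bristles (120 mm along its x, 36 mm along y, 28 mm tall); wooden back 124 x 40 mm up to 42 mm; upright wooden grip 22 mm square (sides along x and y) from 42 to 118 mm up. Origin at the centre of its underside, z up; about 160 g
- park: grey parking block, 64 mm square, 120 mm tall, fixed, on a blue foot 90 mm square and 6 mm thick, with an 18 mm hole down its middle in which the probe hangs by its collar; origin at the centre of its underside
- probe: probe, about 120 g: steel rod 10 mm across, 111 mm from tip to dark collar (32 mm across, 4 mm thick); green head 24 mm square (sides along x and y) from 115 to 160 mm above the tip; red band 6 mm high on the rod. Origin at the tip, z up the rod. Parked, it hangs upright, collar on the block, tip 9 mm above the table
- probe_tip (a point): lower end of the probe rod, on its axis
- probe_band (a point): middle of the red band, on the rod's axis, 55 mm above the tip
- cup_a: bystander, to be left alone: clear plastic sample cup, empty, 60 mm wide, 60 mm tall, standing on the table; origin at the centre of its underside
- cup_b: bystander, to be left alone: clear plastic sample cup, empty, 60 mm wide, 60 mm tall, standing on the table; origin at the centre of its underside
- bottle: bystander, to be left alone: amber bottle, 64 mm wide, 160 mm tall, standing on the table; origin at the centre of its underside
- jar: bystander, to be left alone: white jar with a blue cap, 64 mm wide, 70 mm tall, standing on the table; origin at the centre of its underside
- dish: bystander, to be left alone: white bowl, 90 mm wide, 35 mm tall, standing on the table; origin at the centre of its underside
- spatula: bystander, to be left alone: spatula lying flat; origin on its long axis

How it is judged:
On the way, in this order (a step that is already met when the one before it is completed fails the run):
1. all three stopper pieces are in the catch tray (x of scrap_a in the frame of tray_floor between -0.091 and 0.091 m and y of scrap_a in the frame of tray_floor between -0.074 and 0.074 m and z of each of scrap_a, scrap_b, scrap_c in the frame of tray_floor below 0.047 m and x of scrap_b in the frame of tray_floor between -0.091 and 0.091 m and y of scrap_b in the frame of tray_floor between -0.074 and 0.074 m and x of scrap_c in the frame of tray_floor between -0.091 and 0.091 m and y of scrap_c in the frame of tray_floor between -0.074 and 0.074 m), for 0.2 s.
2. the brush stands upright on the bench, let go (height (world z) of brush below 0.005 m and angle between brush's own z axis and vertical below 0.1 rad and contact force between the fingers and brush below 0.1 N), for 0.2 s.
3. the probe is held centred in the guide hole with its red band level with the plate's top (horizontal distance between each of probe_band, probe_tip and guide_hole below 0.003 m and z of probe_band in the frame of guide_hole between -0.006 and 0.006 m and angle between probe's own z axis and vertical below 0.06 rad and contact force between the fingers and probe above 3 N and linear speed of probe below 0.02 m/s), for 0.2 s.
At the end, for the whole second after the job is handed in: Gripper holds the probe (over 3 N), tilt under 0.06 rad, tip and band within 3 mm of the hole axis, band within 6 mm of the plate top in height, under 20 mm/s; all three scraps in the catch tray; brush let go, standing on the bench (tilt under 0.1 rad) (all of step 1 and all of step 2 and all of step 3); the arm keeps its last pose, push and grip.
It fails at once if the probe touches the station (over 0.5 N) (contact force between probe and station above 0.5 N).
It fails at once if the fingers touch a scrap piece (over 0.5 N) (contact force between the fingers and scrap_a above 0.5 N or contact force between the fingers and scrap_b above 0.5 N or contact force between the fingers and scrap_c above 0.5 N).
It fails at once if a bystander is moved by more than 20 mm (distance of any of cup_a, cup_b, bottle, jar, dish, spatula from where it was at the start of the episode above 0.02 m).
It also fails if it takes over 72 s, if anything falls off the work surface, if the arm or the gripper's body presses on something with over 40 N, if the wrist force passes 120 N, or if a joint passes its speed limit or range.

## Working session

There is one attempt and no reset: what is moved stays moved. The work goes in short steps, Python scripts to look and compute and a tool call to move; the robot and the scene stay as the last step left them, time stands still between calls to the robot, and variables do not carry over. Pictures are saved under pics/ and viewed, on a budget of 10 in all, crops included, one or two more only if the job needs it, and the job is handed in when it is done.

Besides the shell and the picture viewer there is one more tool, called by a JSON object that holds its "api" and its "payload". carry_out: Moves the arm, as the interface text tells. Its arguments: {"type":"object","properties":{"jaw":{"type":"array","items":{"type":"number"}},"delta_pos":{"type":"array","items":{"type":"array","items":{"type":"number"}}},"turn":{"type":"array","items":{"type":"number"}},"squeeze":{"type":"number"}},"required":["jaw","delta_pos","turn"]}

```bash
mkdir -p pics; cat > h.py <<'E'
import numpy as np, cv2
from workcell import status, eyes, order
def shot(n,f):
    s=status.read_state(); c=eyes.camera(n); cv2.imwrite('pics/'+f,cv2.cvtColor(c['color'],cv2.COLOR_RGB2BGR))
    d={'mtx':c['mtx'],'color':c['color'],'p':s['eef_pos'],'r':s['ee_rot']}
    for k in('world_to_cam','hand_eye'):
        if k in c:d[k]=c[k]
    np.savez('pics/'+f[:-4]+'.npz',**d); return c
def ray(d,u,v):
    K=np.array(d['mtx']);a=np.linalg.solve(K,[u,v,1]);a=np.array([a[0],-a[1],-a[2]])
    if 'world_to_cam' in d: T=np.linalg.inv(np.array(d['world_to_cam']))
    else:
        from scipy.spatial.transform import Rotation as R
        W=np.eye(4);W[:3,:3]=R.from_euler('xyz',d['r']).as_matrix();W[:3,3]=d['p'];T=W@np.array(d['hand_eye'])
    return T[:3,3],T[:3,:3]@a
def onz(d,u,v,z):
    o,r=ray(d,u,v);return (o+r*(z-o[2])/r[2]).round(4)
E
python3 - <<'E'
from h import *
for n in('scene','top'):
    c=shot(n,n+'0.png'); print([k for k in c])
    for k in c:
        if k!='color': print(k,np.array(c[k]).round(3).tolist() if not isinstance(c[k],str) else c[k])
c=eyes.camera('wrist');print([(k,np.array(c[k]).round(3).tolist()) for k in c if k!='color'])
print(status.read_state())
E
```

```text
['color', 'mtx', 'world_to_cam']
mtx [[532.197, 0.0, 284.835], [0.0, 532.197, 203.463], [0.0, 0.0, 1.0]]
world_to_cam [[-0.087, 0.996, 0.016, 0.03], [-0.618, -0.067, 0.783, 0.268], [0.781, 0.059, 0.622, -1.702], [0.0, 0.0, 0.0, 1.0]]
['color', 'mtx', 'world_to_cam']
mtx [[430.712, 0.0, 283.647], [0.0, 430.712, 207.123], [0.0, 0.0, 1.0]]
world_to_cam [[0.002, -1.0, 0.011, 0.016], [0.999, 0.002, 0.046, -0.532], [-0.046, 0.011, 0.999, -1.256], [0.0, 0.0, 0.0, 1.0]]
[('mtx', [[300.947, 0.0, 284.044], [0.0, 300.947, 209.89], [0.0, 0.0, 1.0]]), ('hand_eye', [[0.001, 0.958, 0.288, 0.075], [1.0, -0.001, 0.0, 0.0], [0.001, 0.288, -0.958, -0.146], [0.0, 0.0, 0.0, 1.0]])]
{'clock': 0.15, 'joint_pos': array([ 9.99679974e-01,  3.81002578e-01,  1.29801117e+00,  2.87569340e-05,
        1.46361661e+00, -2.15312791e-01]), 'joint_vel': array([ 0.00181146, -0.0020216 , -0.00276227, -0.00047536, -0.00043222,
       -0.00153338]), 'joint_torque': array([ 2.20775008e-03, -4.38081264e+01, -2.24614692e+01,  7.13904016e-02,
        3.43450299e-02, -8.94219056e-05]), 'eef_pos': array([0.1914744 , 0.51536966, 0.23832584]), 'ee_rot': array([-3.14058502e+00, -2.49637910e-04,  2.78578588e+00]), 'ft_force': array([-0.0703244 , -0.68606811, -0.14323474]), 'moment': array([ 0.01472084, -0.01406012,  0.02860038]), 'finger_gap': 0.08810034050120323}
```

View pics/top0.png

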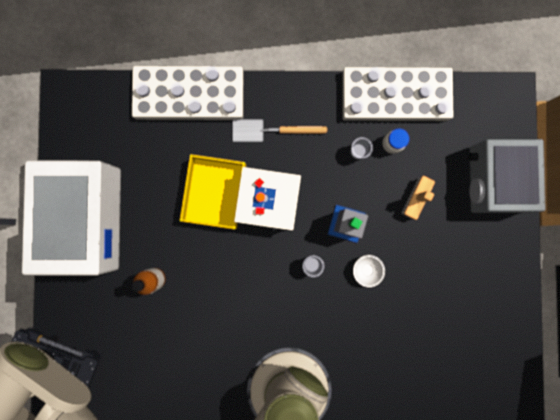

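View pics/scene0.png

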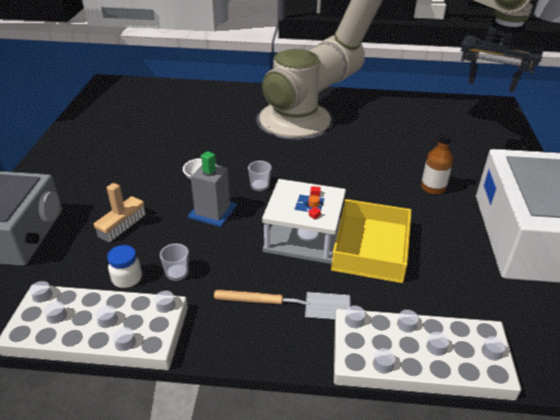

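The top view shows the station near (268,198) with three scraps on it and the tray to its left. The brush is near (419,198), and the park block with the green probe head is at (355,224). The scene view agrees, so next I'll measure.

```bash
cat > m.py <<'E'
from h import *
t=np.load('pics/top0.npz');s=np.load('pics/scene0.npz')
def hsv(d,lo,hi,box):
    h=cv2.cvtColor(d['color'],cv2.COLOR_RGB2HSV);m=cv2.inRange(h,np.array(lo),np.array(hi));k=np.zeros_like(m);x0,y0,x1,y1=box;k[y0:y1,x0:x1]=255;return m&k
def blobs(m,a=8):
    n,l,st,c=cv2.connectedComponentsWithStats(m)
    return [(c[i].round(1),st[i,4],cv2.minAreaRect(np.argwhere(l==i)[:,::-1].astype(np.float32))) for i in range(1,n) if st[i,4]>a]
def show(nm,d,lo,hi,box,z):
    for c,a,r in blobs(hsv(d,lo,hi,box)):
        print(nm,c,a,'ctr',onz(d,*c,z)[:2],'corners',[onz(d,*p,z)[:2].tolist() for p in cv2.boxPoints(r)])
show('plate',t,(0,0,150),(180,60,255),(225,160,310,240),.1)
show('red',t,(0,150,90),(6,255,255),(225,160,310,240),.115);show('red2',t,(172,150,90),(180,255,255),(225,160,310,240),.115)
show('orange',t,(7,150,90),(18,255,255),(235,165,310,240),.118)
show('blue',t,(100,120,40),(125,255,255),(240,175,300,225),.1)
show('yellow',t,(22,150,60),(35,255,255),(170,140,250,240),.055)
show('foot',t,(100,120,40),(125,255,255),(320,190,380,250),.006)
show('head',t,(45,100,60),(80,255,255),(320,190,380,250),.160)
show('brush',t,(8,60,60),(25,255,255),(390,165,450,230),.042)
show('blockTop',t,(0,0,70),(180,60,255),(335,200,372,242),.120)
i=t['color'];cv2.imwrite('pics/c.png',cv2.cvtColor(np.hstack([cv2.resize(i[145:245,175:315],(560,400),interpolation=2),cv2.resize(i[170:250,325:445],(240*2,320),interpolation=2)[:400] if 0 else cv2.copyMakeBorder(cv2.resize(i[170:250,320:380],(240,320),interpolation=2),0,80,0,0,0)]),cv2.COLOR_RGB2BGR))
E
python3 m.py
```

```text
plate [268.7 198.4] 2739 ctr [0.5519 0.0588] corners [[0.4882, 0.1525], [0.6402, 0.1312], [0.617, -0.0296], [0.4649, -0.0073]]
plate [265.4 198. ] 20 ctr [0.553  0.0678] corners [[0.5447, 0.0744], [0.564, 0.069], [0.5615, 0.0603], [0.5423, 0.0657]]
red [258.7 182.1] 40 ctr [0.5951 0.0857] corners [[0.594, 0.097], [0.6063, 0.0849], [0.5954, 0.074], [0.5832, 0.0862]]
red [259.4 210.9] 39 ctr [0.517  0.0834] corners [[0.5221, 0.0926], [0.5222, 0.0737], [0.5114, 0.0737], [0.5113, 0.0926]]
orange [259.9 196.7] 53 ctr [0.5553 0.0821] corners [[0.5544, 0.0953], [0.5693, 0.0806], [0.5558, 0.067], [0.5409, 0.0818]]
blue [265.2 197.9] 224 ctr [0.5533 0.0684] corners [[0.5318, 0.1023], [0.5838, 0.0952], [0.5763, 0.0422], [0.5244, 0.0494]]
yellow [210.8 191.3] 3762 ctr [0.5747 0.2245] corners [[0.489, 0.3151], [0.6841, 0.2891], [0.6606, 0.1257], [0.4655, 0.1529]]
foot [339.  225.8] 327 ctr [ 0.4774 -0.1471] corners [[0.4516, -0.1104], [0.5429, -0.1361], [0.5179, -0.2266], [0.4268, -0.2006]]
head [355.5 222.9] 98 ctr [ 0.4846 -0.1685] corners [[0.4797, -0.1505], [0.5026, -0.1621], [0.4906, -0.186], [0.4678, -0.1744]]
brush [419.9 197.2] 790 ctr [ 0.5602 -0.3764] corners [[0.5133, -0.3234], [0.6293, -0.3828], [0.6021, -0.4371], [0.4863, -0.3775]]
blockTop [353.5 223.3] 468 ctr [ 0.4839 -0.1703] corners [[0.4608, -0.127], [0.5276, -0.1455], [0.5094, -0.2127], [0.4427, -0.1939]]
```

View pics/c.png

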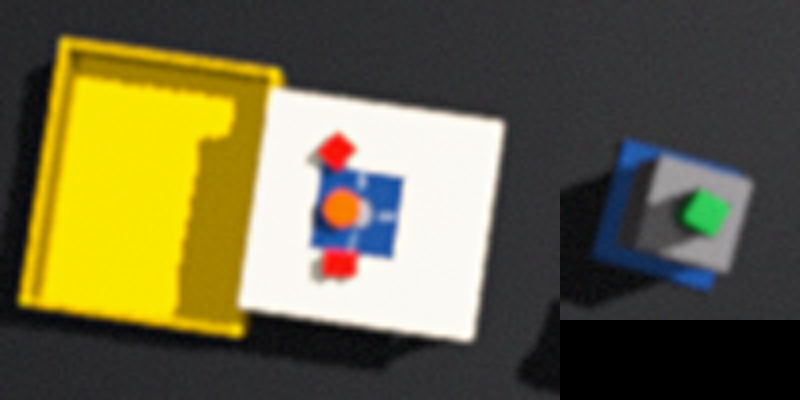

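```bash
cat >> h.py <<'E'
def go(x,y,z,yawdeg):
    "shift in tool axes from current measured pose to world target, and turn"
    from scipy.spatial.transform import Rotation as R
    s=status.read_state();M=R.from_euler('xyz',s['ee_rot']).as_matrix()
    d=M.T@(np.array([x,y,z])-s['eef_pos']);yw=np.degrees(s['ee_rot'][2])
    print('t',round(s['clock'],2),'pos',np.array(s['eef_pos']).round(4),'rpy',np.degrees(s['ee_rot']).round(2),'shift',d.round(4),'turn',round((yw-yawdeg+180)%360-180,2),'gap',round(s['finger_gap'],4),'F',np.array(s['ft_force']).round(1))
E
python3 -c "
from h import *
go(.555,.07,.33,171.7)"
```

```text
t 0.15 pos [0.1915 0.5154 0.2383] rpy [-1.7994e+02 -1.0000e-02  1.5961e+02] shift [-0.4959 -0.2909 -0.0915] turn -12.09 gap 0.0881 F [-0.1 -0.7 -0.1]
```

{"api": "carry_out", "payload": {"jaw": [1,1,1,1,1], "delta_pos": [[-0.045,-0.026,-0.03],[-0.095,-0.055,-0.05],[-0.145,-0.085,-0.07],[-0.195,-0.114,-0.09],[-0.245,-0.143,-0.09]], "turn": [0,0,0,0,0]}}

```text
clock: 0.78
eef_pos: [0.3726, 0.2947, 0.33]
ee_rot: [3.14, 0.002, 2.786]
ft_force: [1.0, 0.9, 0.5]
finger_gap: 0.0881
```

{"api": "carry_out", "payload": {"jaw": [1,1,1,1,1], "delta_pos": [[-0.05,-0.029,0],[-0.1,-0.058,0],[-0.15,-0.088,0],[-0.2,-0.118,0],[-0.25,-0.147,0]], "turn": [-3,-6,-9,-12,-12]}}

```text
clock: 1.4
eef_pos: [0.5555, 0.0695, 0.3286]
ee_rot: [3.141, -0.0, 2.996]
ft_force: [0.9, 0.6, -0.6]
finger_gap: 0.0878
```

```bash
python3 -c "
from h import *
go(.555,-.38,.25,153)
c=shot('wrist','w1.png')
"
```

```text
t 1.4 pos [0.5555 0.0695 0.3286] rpy [ 1.7999e+02 -2.0000e-02  1.7163e+02] shift [-0.065  -0.4448  0.0785] turn 18.63 gap 0.0878 F [ 0.9  0.6 -0.6]
```

View pics/w1.png

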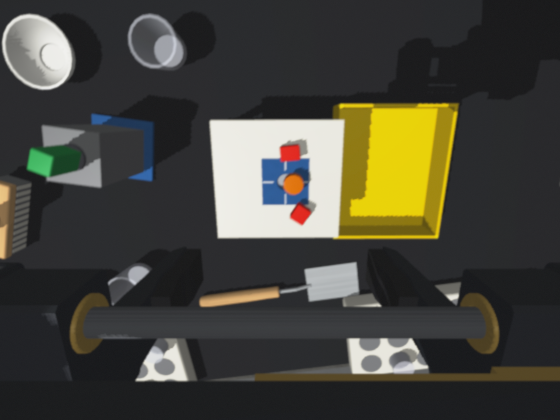

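The wrist view shows the plate almost square in the image, with corners near (210,120), (345,120), (340,238) and (218,238). The blue square is at about (286,182), red scraps at (290,152) and (300,214), and the orange one at (293,184). I'll measure these and move on to the brush.

```bash
cat > m2.py <<'E'
from m import hsv,blobs,show
from h import *
w=dict(np.load('pics/w1.npz'))
print('---')
show('plate',w,(0,0,140),(180,60,255),(200,110,350,245),.1)
m=hsv(w,(0,0,140),(180,60,255),(200,110,350,245))
ct=max(cv2.findContours(m,0,2)[0],key=cv2.contourArea);q=cv2.approxPolyDP(cv2.convexHull(ct),6,True)[:,0]
print('quad',[(p.tolist(),onz(w,*p,.1)[:2].tolist()) for p in q.astype(float)])
show('blue',w,(100,120,40),(125,255,255),(250,150,320,210),.1)
b=cv2.findNonZero(hsv(w,(100,120,40),(125,255,255),(250,150,320,210)));print('bluehull',[onz(w,*p,.1)[:2].tolist() for p in cv2.boxPoints(cv2.minAreaRect(b))])
show('red',w,(0,150,60),(6,255,255),(210,120,345,238),.112)
show('or',w,(7,150,60),(18,255,255),(210,120,335,238),.118)
E
python3 m2.py | sed -n '/---/,$p'
```

```text
---
plate [274.6 176.5] 12386 ctr [0.5477 0.0587] corners [[0.468, -0.0069], [0.491, 0.1501], [0.6417, 0.1367], [0.616, -0.0394]]
plate [285. 165.] 21 ctr [0.5352 0.0738] corners [[0.5314, 0.0731], [0.5317, 0.0755], [0.5404, 0.0743], [0.54, 0.0718]]
plate [281.3 179. ] 62 ctr [0.552  0.0666] corners [[0.5559, 0.0593], [0.5428, 0.0669], [0.5468, 0.0738], [0.56, 0.0662]]
quad [([343.0, 120.0], [0.4921, 0.15]), ([336.0, 236.0], [0.6389, 0.1275]), ([218.0, 237.0], [0.6175, -0.0288]), ([210.0, 120.0], [0.4691, -0.0071])]
blue [279.5 177.9] 1075 ctr [0.5503 0.0646] corners [[0.5239, 0.0479], [0.5318, 0.1018], [0.5879, 0.0948], [0.5797, 0.0386]]
blue [298.7 196.7] 218 ctr [0.578  0.0853] corners [[0.5594, 0.0728], [0.5631, 0.0979], [0.5879, 0.0948], [0.5842, 0.0693]]
bluehull [[0.5239, 0.0479], [0.5318, 0.1018], [0.5879, 0.0948], [0.5797, 0.0386]]
red [289.9 152.3] 263 ctr [0.5194 0.0819] corners [[0.5106, 0.0711], [0.5115, 0.0932], [0.5283, 0.0928], [0.5276, 0.0705]]
red [300.1 213.5] 246 ctr [0.5969 0.0841] corners [[0.5984, 0.07], [0.5823, 0.0837], [0.5956, 0.0981], [0.612, 0.0844]]
or [293.1 183.6] 310 ctr [0.5563 0.0805] corners [[0.5431, 0.0714], [0.5464, 0.0939], [0.5696, 0.0909], [0.5662, 0.068]]
```

{"api": "carry_out", "payload": {"jaw": [1,1,1,1,1], "delta_pos": [[-0.006,-0.05,0],[-0.012,-0.1,0],[-0.018,-0.15,0],[-0.024,-0.2,0],[-0.03,-0.25,0]], "turn": [0,0,5,12,18.5]}}

```text
clock: 2.08
eef_pos: [0.5475, -0.182, 0.3286]
ee_rot: [3.142, -0.0, 2.668]
ft_force: [0.7, 0.7, 0.3]
finger_gap: 0.0881
```

```bash
python3 -c "
from h import *
go(.555,-.38,.25,153)
"
```

```text
t 2.08 pos [ 0.5475 -0.182   0.3286] rpy [ 1.8000e+02 -3.0000e-02  1.5289e+02] shift [-0.097  -0.1728  0.0785] turn -0.11 gap 0.0881 F [0.7 0.7 0.3]
```

{"api": "carry_out", "payload": {"jaw": [1,1,1,1,1], "delta_pos": [[-0.024,-0.043,0],[-0.048,-0.086,0],[-0.073,-0.13,0.01],[-0.097,-0.173,0.02],[-0.097,-0.173,0.03]], "turn": [0,0,0,0,0]}}

```text
clock: 2.7
eef_pos: [0.5554, -0.3816, 0.2963]
ee_rot: [3.141, -0.002, 2.669]
ft_force: [-1.1, -0.0, -1.3]
finger_gap: 0.0887
```

```bash
python3 -c "
from h import *
c=shot('wrist','w2.png')
go(.557,-.38,.08,153)
"
```

```text
t 2.75 pos [ 0.5555 -0.3795  0.2956] rpy [179.92  -0.23 153.01] shift [-2.400e-03 -1.000e-04  2.156e-01] turn 0.01 gap 0.0885 F [ 0.2  1.2 -1.7]
```

View pics/w2.png

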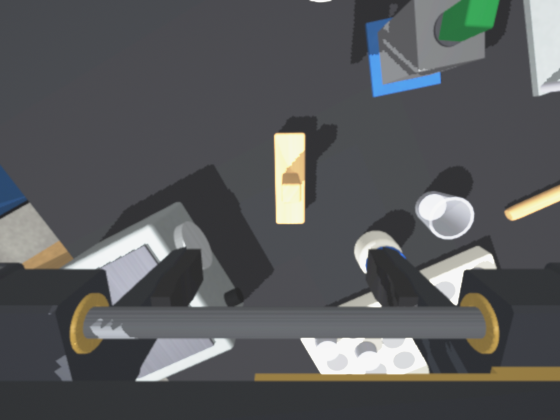

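The brush back spans (275,132) to (306,224) and lines up with the image; its grip top is near (291,180). The jar is at (378,250) and a cup at (445,213).

```bash
cat > m3.py <<'E'
from m import hsv,blobs,show
from h import *
w=dict(np.load('pics/w2.npz'))
print('---')
show('back',w,(8,40,60),(30,255,255),(250,110,330,240),.042)
print(onz(w,380,248,.07),onz(w,445,213,.06))
cv2.imwrite('pics/c2.png',cv2.cvtColor(cv2.resize(w['color'][125:230,255:330],(525,735)[:2] and (428,599),interpolation=2),cv2.COLOR_RGB2BGR))
E
python3 m3.py | sed -n '/---/,$p'
```

```text
---
back [290.9 173.9] 1406 ctr [ 0.5547 -0.371 ] corners [[0.4955, -0.3671], [0.5143, -0.3303], [0.6273, -0.3852], [0.6068, -0.4254]]
[ 0.6942 -0.3077  0.07  ] [ 0.692  -0.2107  0.06  ]
```

View pics/c2.png

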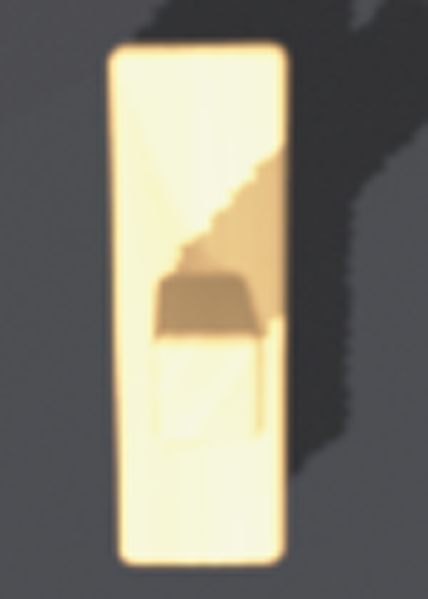

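In the crop the grip top spans about (282,184) to (301,202) in the full picture, so its centre is at (291.6,193.2).

```bash
python3 -c "
from h import *
w=dict(np.load('pics/w2.npz'))
print(onz(w,291.6,193.2,.118))
go(.560,-.377,.078,153)
"
```

```text
[ 0.5618 -0.3755  0.118 ]
t 2.75 pos [ 0.5555 -0.3795  0.2956] rpy [179.92  -0.23 153.01] shift [-0.0037  0.0039  0.2176] turn 0.01 gap 0.0885 F [ 0.2  1.2 -1.7]
```

{"api": "carry_out", "payload": {"jaw": [1,1,1,1,1], "delta_pos": [[-0.004,0.004,0.05],[-0.004,0.005,0.1],[-0.004,0.005,0.15],[-0.004,0.005,0.195],[-0.004,0.005,0.217]], "turn": [0,0,0,0,0]}}

```text
clock: 3.38
eef_pos: [0.5616, -0.3737, 0.0797]
ee_rot: [3.14, -0.003, 2.674]
ft_force: [0.1, 0.3, 0.6]
finger_gap: 0.0879
```

{"api": "carry_out", "payload": {"jaw": [1,0.5,0,0,0], "delta_pos": [[0,0,0],[0,0,0],[0,0,0],[0,0,0],[0,0,0]], "turn": [0,0,0,0,0], "squeeze": 40}}

```text
clock: 4.0
eef_pos: [0.562, -0.376, 0.0821]
ee_rot: [-3.141, 0.001, 2.672]
ft_force: [0.4, 0.2, -0.3]
finger_gap: 0.0504
```

```bash
python3 -c "
from h import *
go(.560,-.377,.29,153)
"
```

```text
t 4.0 pos [ 0.562  -0.376   0.0821] rpy [-1.7999e+02  3.0000e-02  1.5311e+02] shift [ 0.0012 -0.0018 -0.2079] turn 0.11 gap 0.0504 F [ 0.4  0.2 -0.3]
```

{"api": "carry_out", "payload": {"jaw": [0,0,0,0,0], "delta_pos": [[0,0,0],[0,0,0],[0,0,0],[0,0,0],[0,0,0]], "turn": [0,0,0,0,0]}}

```text
clock: 4.62
eef_pos: [0.5619, -0.376, 0.0817]
ee_rot: [-3.142, -0.0, 2.672]
ft_force: [-0.1, -0.4, 0.4]
finger_gap: 0.0215
```

{"api": "carry_out", "payload": {"jaw": [0,0,0,0,0], "delta_pos": [[0,0,-0.03],[0,0,-0.075],[0,0,-0.12],[0,0,-0.165],[0,0,-0.21]], "turn": [0,0,0,0,0]}}

```text
clock: 5.25
eef_pos: [0.5617, -0.3757, 0.2929]
ee_rot: [3.141, -0.001, 2.672]
ft_force: [-0.5, 0.2, -2.3]
finger_gap: 0.0216
```

```bash
python3 -c "
from h import *
for i in range(4):
  go(.5475,.014,.29,171.6); eyes.camera('top')
"
```

```text
t 5.25 pos [ 0.5617 -0.3757  0.2929] rpy [ 1.7999e+02 -4.0000e-02  1.5312e+02] shift [0.1888 0.3412 0.0032] turn -18.48 gap 0.0216 F [-0.5  0.2 -2.3]
t 5.3 pos [ 0.5624 -0.3764  0.2998] rpy [-179.84    0.52  153.12] shift [0.1899 0.3415 0.0071] turn -18.48 gap 0.0217 F [-0.4  0.2  3.4]
t 5.35 pos [ 0.5626 -0.3765  0.2971] rpy [-179.85    0.51  153.12] shift [0.19   0.3415 0.0045] turn -18.48 gap 0.0215 F [ 0.3 -0.4 -2.2]
t 5.4 pos [ 0.5622 -0.3761  0.2936] rpy [-179.93    0.22  153.12] shift [0.1895 0.3413 0.0025] turn -18.48 gap 0.0214 F [ 0.4 -0.3 -3. ]
```

{"api": "carry_out", "payload": {"jaw": [0,0,0,0,0], "delta_pos": [[0.017,0.031,0],[0.039,0.07,0],[0.062,0.112,0],[0.085,0.154,0],[0.108,0.196,0]], "turn": [0,-4,-8,-13,-18.5]}}

```text
clock: 6.08
eef_pos: [0.5534, -0.1505, 0.2894]
ee_rot: [3.14, -0.004, 2.998]
ft_force: [1.1, 0.1, -1.1]
finger_gap: 0.0215
```

```bash
python3 -c "
from h import *
go(.5485,.021,.29,171.6)
"
```

```text
t 6.08 pos [ 0.5534 -0.1505  0.2894] rpy [179.92  -0.23 171.78] shift [ 0.0293  0.169  -0.0002] turn 0.18 gap 0.0215 F [ 1.1  0.1 -1.1]
```

{"api": "carry_out", "payload": {"jaw": [0,0,0,0,0], "delta_pos": [[0.007,0.043,0],[0.015,0.086,0],[0.023,0.129,0],[0.029,0.16,0.02],[0.029,0.169,0.05]], "turn": [0,0,0,0,0]}}

```text
clock: 6.7
eef_pos: [0.5493, 0.0211, 0.2398]
ee_rot: [3.141, -0.002, 2.997]
ft_force: [1.1, -0.3, -1.5]
finger_gap: 0.0214
```

{"api": "carry_out", "payload": {"jaw": [0,0,0,0,0], "delta_pos": [[0,0,0.01],[0,0,0.02],[0,0,0.03],[0,0,0.035],[0,0,0.035]], "turn": [0,0,0,0,0]}}

```text
clock: 7.32
eef_pos: [0.5501, 0.0189, 0.2067]
ee_rot: [3.142, -0.0, 2.995]
ft_force: [0.3, -0.4, -0.7]
finger_gap: 0.0217
```

```bash
python3 -c "
from h import *
shot('scene','s1.png')
go(.5485,.021,.187,171.6)
i=cv2.imread('pics/s1.png')[140:290,200:430];cv2.imwrite('pics/s1c.png',cv2.resize(i,None,fx=3,fy=3))
"
```

```text
t 7.38 pos [0.5503 0.019  0.207 ] rpy [-1.800e+02  3.000e-02  1.716e+02] shift [0.0021 0.0018 0.02  ] turn 0.0 gap 0.0215 F [ 0.3 -0.1 -1.1]
```

View pics/s1c.png

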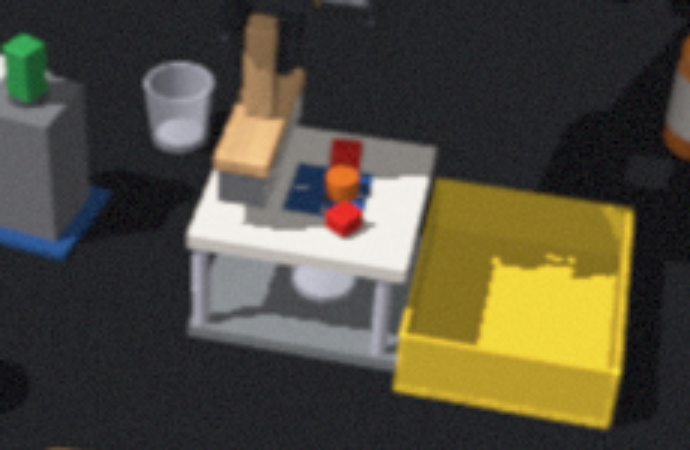

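The brush is upright over the -y end of the plate, clear of all three scraps at (345,155), (342,180) and (343,215) in the crop. I'll lower it and sweep.

{"api": "carry_out", "payload": {"jaw": [0,0,0,0,0], "delta_pos": [[0.001,0,0.007],[0.002,0,0.014],[0.002,0,0.0195],[0.002,0,0.0195],[0.002,0,0.0195]], "turn": [0,0,0,0,0]}}

```text
clock: 8.0
eef_pos: [0.5483, 0.0194, 0.1874]
ee_rot: [3.142, 0.0, 2.995]
ft_force: [-0.5, -0.5, -2.1]
finger_gap: 0.0216
```

{"api": "carry_out", "payload": {"jaw": [0,0,0,0,0], "delta_pos": [[0,0.008,0],[0,0.02,0],[0,0.032,0],[0,0.045,0],[0,0.06,0]], "turn": [0,0,0,0,0]}}

```text
clock: 8.62
eef_pos: [0.5571, 0.0798, 0.1873]
ee_rot: [-3.142, 0.0, 2.995]
ft_force: [0.1, -0.3, -1.0]
finger_gap: 0.0216
```

{"api": "carry_out", "payload": {"jaw": [0,0,0,0,0], "delta_pos": [[0,0.016,0],[0,0.033,0],[0,0.05,0],[0,0.065,0],[0,0.075,0]], "turn": [0,0,0,0,0]}}

```text
clock: 9.25
eef_pos: [0.5679, 0.154, 0.1872]
ee_rot: [3.142, -0.0, 2.996]
ft_force: [-0.3, 0.6, -1.0]
finger_gap: 0.0216
```

```bash
python3 -c "
from h import *
shot('scene','s2.png')
go(.5485,.021,.187,171.6)
i=cv2.imread('pics/s2.png')[140:290,200:430];cv2.imwrite('pics/s2c.png',cv2.resize(i,None,fx=3,fy=3))
"
```

```text
t 9.3 pos [0.568  0.1547 0.1872] rpy [179.97  -0.   171.67] shift [-1.000e-04 -1.352e-01  1.000e-04] turn 0.07 gap 0.0216 F [-0.6  0.5 -1.3]
```

View pics/s2c.png

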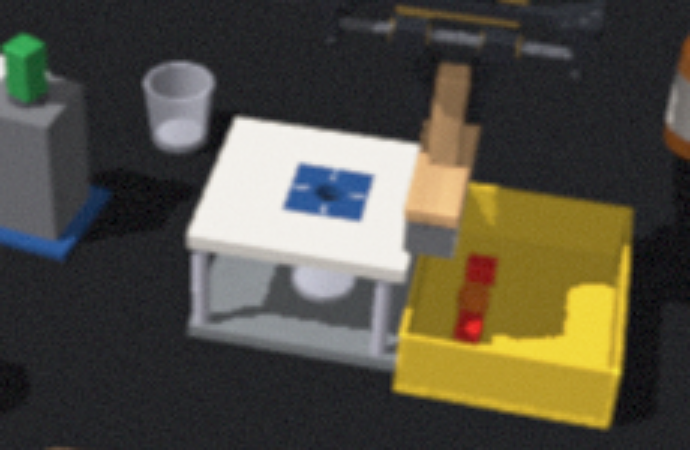

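All three scraps lie on the tray floor at about (482,268), (474,297) and (470,326) in the crop, and the plate is clear. I'll take the brush back to where it stood.

{"api": "carry_out", "payload": {"jaw": [0,0,0,0,0], "delta_pos": [[0,0,-0.025],[0,-0.02,-0.06],[0,-0.06,-0.095],[0,-0.105,-0.1],[0,-0.15,-0.1]], "turn": [0,0,0,0,0]}}

```text
clock: 9.93
eef_pos: [0.5457, 0.0031, 0.288]
ee_rot: [-3.141, 0.002, 2.995]
ft_force: [0.5, -0.3, -1.6]
finger_gap: 0.0216
```

{"api": "carry_out", "payload": {"jaw": [0,0,0,0,0], "delta_pos": [[-0.005,-0.045,0],[-0.012,-0.09,0],[-0.02,-0.135,0],[-0.03,-0.18,0],[-0.038,-0.225,0]], "turn": [0,4,8,13,18.5]}}

```text
clock: 10.55
eef_pos: [0.5506, -0.2253, 0.2873]
ee_rot: [-3.142, 0.0, 2.669]
ft_force: [0.8, 0.4, -2.5]
finger_gap: 0.0216
```

```bash
python3 -c "
from h import *
go(.562,-.376,.14,153.1)
"
```

```text
t 10.55 pos [ 0.5506 -0.2253  0.2873] rpy [-180.      0.    152.91] shift [-0.0788 -0.129   0.1473] turn -0.19 gap 0.0216 F [ 0.8  0.4 -2.5]
```

{"api": "carry_out", "payload": {"jaw": [0,0,0,0,0], "delta_pos": [[-0.024,-0.04,0],[-0.05,-0.08,0.02],[-0.07,-0.115,0.06],[-0.079,-0.129,0.11],[-0.079,-0.129,0.147]], "turn": [0,0,0,0,0]}}

```text
clock: 11.18
eef_pos: [0.562, -0.3756, 0.1374]
ee_rot: [3.141, -0.002, 2.67]
ft_force: [-0.4, 0.2, -1.9]
finger_gap: 0.0217
```

{"api": "carry_out", "payload": {"jaw": [0,0,0,0,0], "delta_pos": [[0,0,0.025],[0,0,0.042],[0,0,0.053],[0,0,0.056],[0,0,0.056]], "turn": [0,0,0,0,0]}}

```text
clock: 11.8
eef_pos: [0.5631, -0.3745, 0.0849]
ee_rot: [-3.141, 0.001, 2.672]
ft_force: [-0.1, 0.5, -1.6]
finger_gap: 0.0217
```

```bash
python3 -c "
from h import *
go(.562,-.376,.0817,153.1)
shot('top','t2.png')
go(.562,-.376,.0817,153.1)
"
```

```text
t 11.8 pos [ 0.5631 -0.3745  0.0849] rpy [-1.7998e+02  6.0000e-02  1.5311e+02] shift [ 0.0003 -0.0018  0.0032] turn 0.01 gap 0.0217 F [-0.1  0.5 -1.6]
t 11.85 pos [ 0.5632 -0.3745  0.0851] rpy [-1.7997e+02  8.0000e-02  1.5312e+02] shift [ 0.0004 -0.0018  0.0034] turn 0.02 gap 0.0219 F [-0.  -0.5 -1.4]
```

Still weighing about 1.6 N, so I'll lower another 3.5 mm, release and lift clear.

{"api": "carry_out", "payload": {"jaw": [0,0,0,0.3,0.6], "delta_pos": [[0,0,0.002],[0,0,0.0035],[0,0,0.0035],[0,0,0.0035],[0,0,0.0035]], "turn": [0,0,0,0,0]}}

```text
clock: 12.48
eef_pos: [0.5629, -0.3743, 0.0806]
ee_rot: [3.142, 0.0, 2.672]
ft_force: [0.8, -0.7, 0.7]
finger_gap: 0.0343
```

{"api": "carry_out", "payload": {"jaw": [0.8,0.8,0.8,0.8,0.8], "delta_pos": [[0,0,0],[0,0,0],[0,0,0],[0,0,-0.02],[0,0,-0.06]], "turn": [0,0,0,0,0]}}

```text
clock: 13.1
eef_pos: [0.5623, -0.3739, 0.1399]
ee_rot: [3.141, -0.004, 2.672]
ft_force: [-0.9, -0.8, 0.6]
finger_gap: 0.0707
```

```bash
python3 -c "
from h import *
go(.484,-.169,.30,153)
"
```

```text
t 13.1 pos [ 0.5623 -0.3739  0.1399] rpy [179.94  -0.21 153.11] shift [ 0.1631  0.1475 -0.1594] turn 0.11 gap 0.0707 F [-0.9 -0.8  0.6]
```

{"api": "carry_out", "payload": {"jaw": [1,1,1,1,1], "delta_pos": [[0,0,-0.05],[0.03,0.03,-0.1],[0.07,0.063,-0.14],[0.11,0.1,-0.16],[0.15,0.137,-0.16]], "turn": [0,0,0,0,0]}}

```text
clock: 13.72
eef_pos: [0.4906, -0.1829, 0.3027]
ee_rot: [-3.141, 0.004, 2.672]
ft_force: [1.8, 0.2, -0.5]
finger_gap: 0.0878
```

{"api": "carry_out", "payload": {"jaw": [1,1,1,1,1], "delta_pos": [[0.01,0.008,0],[0.013,0.0105,0],[0.013,0.0105,0],[0.013,0.0105,0],[0.013,0.0105,0]], "turn": [0,0,0,0,0]}}

```text
clock: 14.35
eef_pos: [0.4844, -0.1698, 0.3004]
ee_rot: [-3.142, -0.001, 2.672]
ft_force: [-0.2, 0.2, 0.2]
finger_gap: 0.088
```

```bash
python3 -c "
from h import *
shot('wrist','w3.png')
go(.484,-.169,.13,153)
i=cv2.imread('pics/w3.png')[90:290,180:380];cv2.imwrite('pics/w3c.png',cv2.resize(i,None,fx=3,fy=3))
"
```

```text
t 14.4 pos [ 0.4844 -0.1696  0.3004] rpy [ 1.8000e+02 -3.0000e-02  1.5308e+02] shift [0.0005 0.0004 0.1704] turn 0.08 gap 0.0879 F [-0.4 -0.1  0.1]
```

View pics/w3c.png

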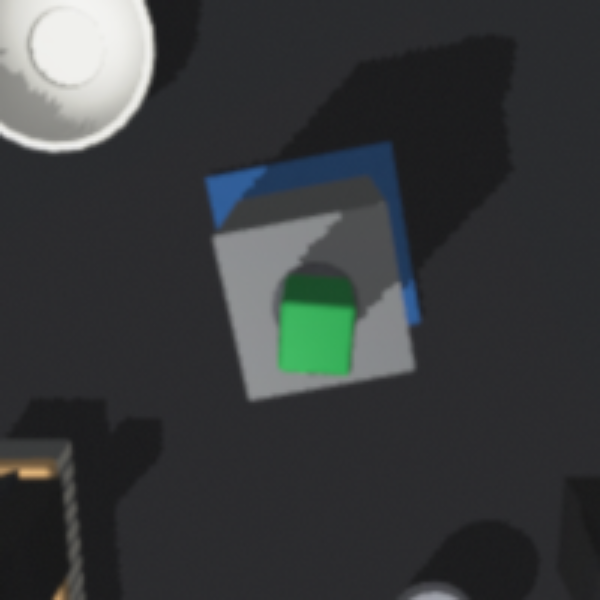

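The green head top has crop corners (282,303), (355,307), (350,374) and (279,369), turned about 3° from the gripper. The block's top corners in the crop are (213,235), (384,203), (414,370) and (250,400).

```bash
cat > m4.py <<'E'
from m import hsv,blobs,show
from h import *
w=dict(np.load('pics/w3.npz'));f=lambda p,z:onz(w,180+p[0]/3-.33,90+p[1]/3-.33,z)[:2]
print('---')
H=np.array([f(p,.169) for p in[(282,303),(355,307),(350,374),(279,369)]]);B=np.array([f(p,.12) for p in[(213,235),(384,203),(414,370),(250,400)]])
for q in(H,B):
    e=np.diff(np.vstack([q,q[:1]]),axis=0);print(q.mean(0),np.linalg.norm(e,axis=1),np.degrees(np.arctan2(e[:,1],e[:,0]))%90)
c=hsv(w,(45,100,110),(80,255,255),(260,170,310,230));show('green',w,(45,100,130),(80,255,255),(260,170,310,230),.169)
t=dict(np.load('pics/t2.npz'))
show('blue2',t,(100,120,40),(125,255,255),(240,175,300,225),.1)
show('pl',t,(0,0,150),(180,60,255),(225,160,310,240),.1)
go(*H.mean(0),.13,153)
E
python3 m4.py | sed -n '/---/,$p'
```

```text
---
[ 0.485925 -0.169375] [0.02303411 0.02222791 0.02292968 0.02181788] [59.76146777 59.74356284 58.73626831 60.02710941]
[ 0.486   -0.16975] [0.06284409 0.06409555 0.06355675 0.06450457] [73.64133023 74.61943918 74.01745534 73.98139829]
green [284.6 202.5] 544 ctr [ 0.4856 -0.1699] corners [[0.4892, -0.1858], [0.4701, -0.1741], [0.482, -0.1545], [0.5014, -0.1657]]
blue2 [263.7 197.8] 295 ctr [0.5535 0.0725] corners [[0.5319, 0.1027], [0.5838, 0.0956], [0.5763, 0.0422], [0.5244, 0.0494]]
pl [268.2 198.3] 2881 ctr [0.5522 0.0601] corners [[0.4882, 0.1525], [0.6402, 0.1312], [0.617, -0.0296], [0.4649, -0.0073]]
pl [264.  197.8] 41 ctr [0.5535 0.0717] corners [[0.5612, 0.0799], [0.5612, 0.0635], [0.5448, 0.0634], [0.5447, 0.0798]]
t 14.4 pos [ 0.4844 -0.1696  0.3004] rpy [ 1.8000e+02 -3.0000e-02  1.5308e+02] shift [-0.0014  0.0009  0.1704] turn 0.08 gap 0.0879 F [-0.4 -0.1  0.1]
```

{"api": "carry_out", "payload": {"jaw": [1,1,1,1,1], "delta_pos": [[-0.0015,0.001,0.03],[-0.0015,0.001,0.075],[-0.0015,0.001,0.12],[-0.0015,0.001,0.155],[-0.0015,0.001,0.168]], "turn": [3.5,3.5,3.5,3.5,3.5]}}

```text
clock: 15.02
eef_pos: [0.4855, -0.1687, 0.1312]
ee_rot: [3.142, -0.003, 2.611]
ft_force: [-0.2, 0.2, 0.5]
finger_gap: 0.0881
```

{"api": "carry_out", "payload": {"jaw": [0.6,0.2,0,0,0], "delta_pos": [[0,0,0],[0,0,0],[0,0,0],[0,0,0],[0,0,0]], "turn": [0,0,0,0,0], "squeeze": 35}}

```text
clock: 15.65
eef_pos: [0.4861, -0.1689, 0.133]
ee_rot: [-3.142, 0.0, 2.611]
ft_force: [-0.9, 0.5, 0.1]
finger_gap: 0.0401
```

{"api": "carry_out", "payload": {"jaw": [0,0,0,0,0], "delta_pos": [[0,0,0],[0,0,0],[0,0,0],[0,0,0],[0,0,0]], "turn": [0,0,0,0,0]}}

```text
clock: 16.27
eef_pos: [0.486, -0.1689, 0.1328]
ee_rot: [-3.142, 0.0, 2.611]
ft_force: [0.4, -1.0, 0.2]
finger_gap: 0.0238
```

```bash
python3 -c "
from h import *
go(.486,-.1695,.285,149.6)
"
```

```text
t 16.27 pos [ 0.486  -0.1689  0.1328] rpy [-180.      0.    149.61] shift [-0.0003 -0.0006 -0.1522] turn 0.01 gap 0.0238 F [ 0.4 -1.   0.2]
```

{"api": "carry_out", "payload": {"jaw": [0,0,0,0,0], "delta_pos": [[0,0,-0.015],[0,0,-0.05],[0,0,-0.09],[0,0,-0.13],[0,0,-0.165]], "turn": [0,0,0,0,0]}}

```text
clock: 16.9
eef_pos: [0.4858, -0.1687, 0.299]
ee_rot: [-3.142, 0.0, 2.611]
ft_force: [0.4, -0.3, -1.3]
finger_gap: 0.0236
```

{"api": "carry_out", "payload": {"jaw": [0,0,0,0,0], "delta_pos": [[0.01,0.04,0],[0.022,0.088,0],[0.034,0.136,0],[0.046,0.184,0],[0.056,0.224,0]], "turn": [0,0,0,0,0]}}

```text
clock: 17.52
eef_pos: [0.5511, 0.0546, 0.2974]
ee_rot: [-3.141, -0.001, 2.612]
ft_force: [0.9, 0.1, -2.3]
finger_gap: 0.0238
```

```bash
python3 -c "
from h import *
go(.5558,.0706,.25,149.6)
"
```

```text
t 17.52 pos [0.5511 0.0546 0.2974] rpy [-1.7999e+02 -4.0000e-02  1.4966e+02] shift [0.004  0.0162 0.0474] turn 0.06 gap 0.0238 F [ 0.9  0.1 -2.3]
```

{"api": "carry_out", "payload": {"jaw": [0,0,0,0,0], "delta_pos": [[0.002,0.008,0],[0.004,0.016,0.01],[0.004,0.016,0.025],[0.004,0.016,0.04],[0.004,0.016,0.047]], "turn": [0,0,0,0,0]}}

```text
clock: 18.15
eef_pos: [0.5552, 0.0676, 0.2494]
ee_rot: [-3.141, -0.002, 2.61]
ft_force: [0.4, -0.6, -1.2]
finger_gap: 0.0236
```

{"api": "carry_out", "payload": {"jaw": [0,0,0,0,0], "delta_pos": [[0,0,0],[0,0,0],[0,0,0],[0,0,0],[0,0,0]], "turn": [0,0,0,0,0]}}

```text
clock: 18.77
eef_pos: [0.5557, 0.0686, 0.2508]
ee_rot: [3.142, 0.0, 2.611]
ft_force: [0.7, 0.1, -1.4]
finger_gap: 0.0235
```

```bash
python3 -c "
from h import *
shot('scene','s4.png');shot('wrist','w4.png')
go(.5558,.0706,.1688,149.6)
a=cv2.resize(cv2.imread('pics/s4.png')[100:250,250:360],None,fx=4,fy=4)
b=cv2.resize(cv2.imread('pics/w4.png')[110:260,240:330],None,fx=4,fy=4)
cv2.imwrite('pics/sw4.png',np.hstack([a,b]))
"
```

```text
t 18.88 pos [0.5556 0.0686 0.2508] rpy [180.     0.   149.62] shift [0.0009 0.0018 0.082 ] turn 0.02 gap 0.0237 F [-0.2  0.3 -2.3]
```

View pics/sw4.png

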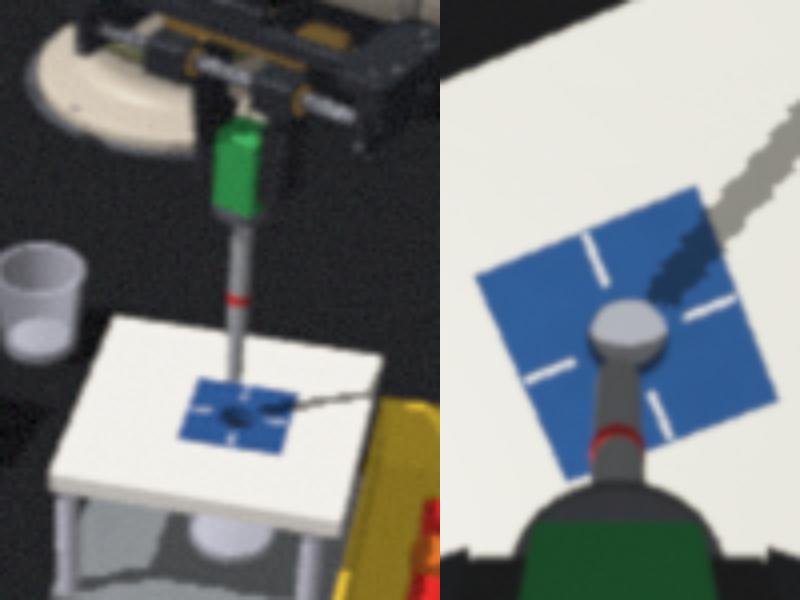

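The wrist crop (right) shows the rod tip near (620,360), just short of the hole disk at (628,332). The blue corners are at (697,187), (778,401), (568,480) and (476,276). In the scene crop (left) the rod tip is near (234,382) and the hole near (239,416). I'll work out the offset from both views.

```bash
cat > m5.py <<'E'
from h import *
from scipy.spatial.transform import Rotation as R
w=dict(np.load('pics/w4.npz'));s=dict(np.load('pics/s4.npz'))
W=lambda p:(240+(p[0]-440)/4-.375,110+p[1]/4-.375); S=lambda p:(250+p[0]/4-.375,100+p[1]/4-.375)
def proj(d,X):
    if 'world_to_cam' in d:T=np.array(d['world_to_cam'])
    else:
        A=np.eye(4);A[:3,:3]=R.from_euler('xyz',d['r']).as_matrix();A[:3,3]=d['p'];T=np.linalg.inv(A@d['hand_eye'])
    c=T@np.append(X,1);u=d['mtx']@np.array([c[0],-c[1],-c[2]]);return u[:2]/u[2]
C=np.array([onz(w,*W(p),.1) for p in[(697,187),(778,401),(568,480),(476,276)]]);print('wrist hole sq',C.mean(0),np.linalg.norm(np.diff(C,axis=0),axis=1))
print('hole disk',onz(w,*W((628,332)),.1))
CS=np.array([onz(s,*S(p),.1) for p in[(199,379),(299,391),(281,454),(179,440)]]);print('scene sq',CS.mean(0),np.linalg.norm(np.diff(CS,axis=0),axis=1))
for h in(.1238,.12): 
    tip=w['p']-[0,0,h]; a=proj(w,tip);print('tip pred wrist crop',(a-[240,110]+.375)*4+[440,0],'scene',(proj(s,tip)-[250,100]+.375)*4)
for z in(.18,.23):
    q=w['p'].copy();q[2]=z;print(z,(proj(w,q)-[240,110]+.375)*4+[440,0],(proj(s,q)-[250,100]+.375)*4)
print('rod from scene at tip z',onz(s,*S((234.5,381)),.127),'band',onz(s,*S((237,300)),.182))
E
python3 m5.py
```

```text
wrist hole sq [0.555475 0.0721   0.1     ] [0.05896041 0.05856492 0.05877482]
hole disk [0.5536 0.0726 0.1   ]
scene sq [0.552025 0.0722   0.1     ] [0.05812418 0.05868986 0.05743562]
tip pred wrist crop [618.08059403 375.01160044] scene [234.79215015 380.99431792]
tip pred wrist crop [618.07955216 379.43517779] scene [235.08810803 375.57022481]
0.18 [618.06309626 449.30364572] [239.02660873 303.38835008]
0.23 [618.0376209  557.46696419] [243.25224336 225.94410096]
rod from scene at tip z [0.5556 0.0684 0.127 ] band [0.5554 0.0674 0.182 ]
```

{"api": "carry_out", "payload": {"jaw": [0,0,0,0,0], "delta_pos": [[0.001,0.001,0],[0.002,0.0025,0.006],[0.002,0.0025,0.014],[0.002,0.0025,0.02],[0.002,0.0025,0.02]], "turn": [0,0,0,0,0]}}

```text
clock: 19.5
eef_pos: [0.555, 0.0717, 0.2301]
ee_rot: [-3.141, -0.001, 2.611]
ft_force: [-0.9, -0.1, -1.8]
finger_gap: 0.0238
```

{"api": "carry_out", "payload": {"jaw": [0,0,0,0,0], "delta_pos": [[0,0,0],[0,0,0],[0,0,0],[0,0,0],[0,0,0]], "turn": [0,0,0,0,0]}}

```text
clock: 20.12
eef_pos: [0.5552, 0.0717, 0.2308]
ee_rot: [-3.142, 0.0, 2.611]
ft_force: [0.2, -0.0, -1.4]
finger_gap: 0.0236
```

```bash
python3 -c "
from h import *
shot('scene','s5.png');shot('wrist','w5.png')
go(.555,.0717,.1688,149.6)
a=cv2.resize(cv2.imread('pics/s5.png')[180:225,280:340],None,fx=7,fy=7,interpolation=2)
b=cv2.resize(cv2.imread('pics/w5.png')[160:220,255:310],None,fx=7,fy=7,interpolation=2)
a=cv2.copyMakeBorder(a,0,b.shape[0]-a.shape[0],0,0,0)
cv2.imwrite('pics/sw5.png',np.hstack([a,b])[:,:800]);print(a.shape,b.shape)
"
```

```text
t 20.23 pos [0.5552 0.0717 0.2307] rpy [180.     0.   149.61] shift [ 0.0002 -0.0001  0.0619] turn 0.01 gap 0.0238 F [-0.7  0.4 -1.1]
(420, 420, 3) (420, 385, 3)
```

View pics/sw5.png

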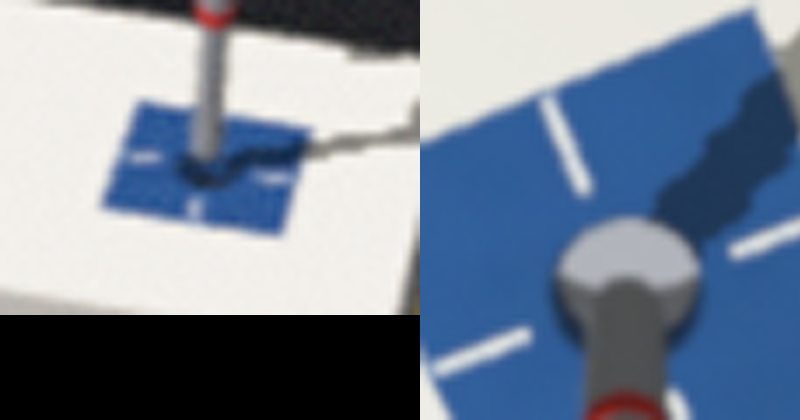

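Both views agree that the rod must move about 2 mm along tool +x: the hole centre is at (628,285) in the wrist crop and the tip projects to about (626,300). I'll shift it and then lower.

{"api": "carry_out", "payload": {"jaw": [0,0,0,0,0], "delta_pos": [[0.001,0,0],[0.0022,0.0002,0],[0.0022,0.0002,0],[0.0022,0.0002,0],[0.0022,0.0002,0]], "turn": [0,0,0,0,0]}}

```text
clock: 20.85
eef_pos: [0.5534, 0.073, 0.2308]
ee_rot: [-3.142, 0.0, 2.611]
ft_force: [1.3, 0.1, -0.5]
finger_gap: 0.0234
```

{"api": "carry_out", "payload": {"jaw": [0,0,0,0,0], "delta_pos": [[0,0,0.006],[0,0,0.013],[0,0,0.02],[0,0,0.027],[0,0,0.034]], "turn": [0,0,0,0,0]}}

```text
clock: 21.48
eef_pos: [0.5534, 0.073, 0.1962]
ee_rot: [-3.142, -0.0, 2.611]
ft_force: [-0.9, -0.5, -0.6]
finger_gap: 0.0236
```

{"api": "carry_out", "payload": {"jaw": [0,0,0,0,0], "delta_pos": [[0,0,0.007],[0,0,0.014],[0,0,0.021],[0,0,0.026],[0,0,0.028]], "turn": [0,0,0,0,0]}}

```text
clock: 22.1
eef_pos: [0.5533, 0.073, 0.1684]
ee_rot: [-3.141, -0.0, 2.611]
ft_force: [-0.2, 0.1, -1.8]
finger_gap: 0.0236
```

{"api": "carry_out", "payload": {"jaw": [0,0,0,0,0], "delta_pos": [[0,0,0],[0,0,0],[0,0,0],[0,0,0],[0,0,0]], "turn": [0,0,0,0,0]}}

```text
clock: 22.72
eef_pos: [0.5534, 0.073, 0.1688]
ee_rot: [3.142, 0.0, 2.611]
ft_force: [0.5, 0.6, -0.5]
finger_gap: 0.0233
```

```bash
python3 -c "
from h import *
shot('scene','s6.png');shot('wrist','w6.png')
go(.5534,.0729,.1688,149.6)
S=cv2.imread('pics/s6.png')
a=cv2.resize(S[165:225,275:340],None,fx=6,fy=6,interpolation=2)
b=cv2.resize(cv2.imread('pics/w6.png')[150:210,250:315],None,fx=6,fy=6,interpolation=2)
c=cv2.resize(S[150:300,60:440],(780,308))[:230]
cv2.imwrite('pics/sw6.png',np.vstack([np.hstack([a,b]),c]))
"
```

```text
t 22.82 pos [0.5534 0.073  0.1688] rpy [-180.      0.    149.61] shift [-0.0001 -0.0001 -0.    ] turn 0.01 gap 0.0238 F [-0.2 -0.2 -0.3]
```

View pics/sw6.png

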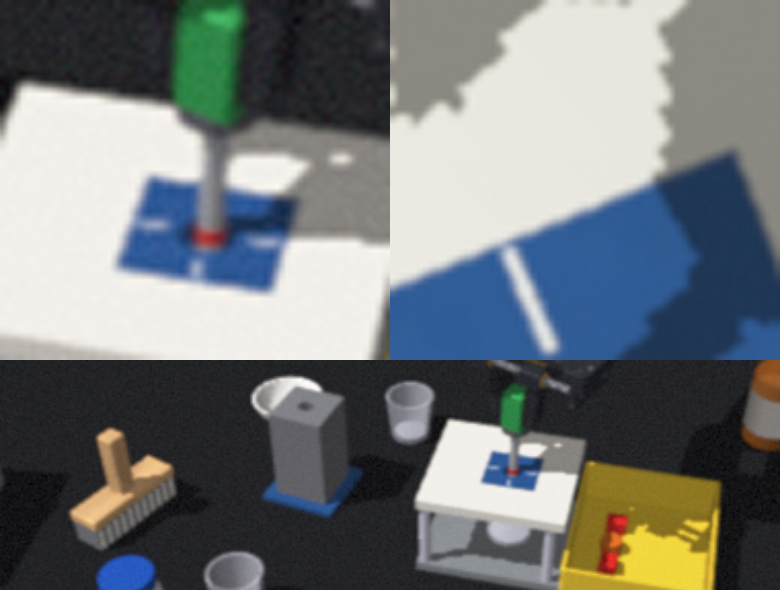

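The brush stands upright, the scraps are in the tray, and the red band sits at the plate at (208,238), laterally centred on the square's centre at (209,233). One numeric cross-check remains along the camera's depth direction, from pictures I already have.

```bash
cat > m6.py <<'E'
import m5
from h import *
w=dict(np.load('pics/w5.npz'));s=dict(np.load('pics/s6.npz'));w6=dict(np.load('pics/w6.npz'))
print('---')
tx=np.array([-.8627,.5057,0])
P=lambda p:(255+(p[0]-420)/7-.43,160+p[1]/7-.43)
print('w5 hole far rim->c',onz(w,*P((628,216)),.1)-.01*tx,'sides mid',(onz(w,*P((556,283)),.1)+onz(w,*P((700,283)),.1))/2)
print('w5 tip far edge->c',onz(w,*P((626,277)),w['p'][2]-.1238)-.005*tx,'tcp',w['p'])
h=cv2.cvtColor(s['color'],cv2.COLOR_RGB2HSV);m=cv2.inRange(h,(0,120,60),(8,255,255))|cv2.inRange(h,(172,120,60),(180,255,255));m[:,:300]=0;m[:,320:]=0;m[:190]=0;m[215:]=0
c=np.argwhere(m)[:,::-1].mean(0);print('band px',c)
cam=np.linalg.inv(s['world_to_cam'])[:3,3]
for X,Y in((.5534,.073),(.552,.0722)):
  d=cam[:2]-np.array([X,Y]);d/=np.linalg.norm(d)
  for z in(.094,.1,.106): print(X,z,m5.proj(s,np.array([*(np.array([X,Y])+.0045*d),z])))
h=cv2.cvtColor(w6['color'],cv2.COLOR_RGB2BGR)
# fresh square edges in w6
b=cv2.inRange(cv2.cvtColor(w6['color'],cv2.COLOR_RGB2HSV),(100,100,20),(125,255,255));b[:,:200]=0;b[:,380:]=0
hull=cv2.approxPolyDP(cv2.convexHull(cv2.findNonZero(b)),4,True)[:,0].astype(float)
print([(p.tolist(),onz(w6,*p,.1)[:2].tolist()) for p in hull])
E
python3 m6.py | sed -n '/---/,$p'
```

```text
---
w5 hole far rim->c [0.554627 0.072143 0.1     ] sides mid [0.55405 0.0725  0.1    ]
w5 tip far edge->c [0.5559135 0.0710715 0.107    ] tcp [0.55518716 0.07167973 0.23076375]
band px [309.5 204.5]
0.5534 0.094 [309.63197695 207.19151585]
0.5534 0.1 [309.75120134 205.11929865]
0.5534 0.106 [309.87116911 203.03416098]
0.552 0.094 [309.312141   206.78226245]
0.552 0.1 [309.43025916 204.71074153]
0.552 0.106 [309.5491131  202.62631678]
[([333.0, 245.0], [0.5882, 0.0964]), ([321.0, 250.0], [0.5872, 0.0864]), ([253.0, 249.0], [0.5597, 0.0412]), ([233.0, 206.0], [0.5227, 0.0468]), ([306.0, 176.0], [0.5305, 0.1047])]
```

The w5 picture puts the tip-to-hole offset at (-1.6, +1.2) mm, and I applied (-1.8, +1.3) mm. The band height is within about 2 mm. I'm handing in.

```bash
python3 -c "
from h import *
go(.5534,.0729,.1688,149.6)
print(order.finish_job())"
```

```text
t 22.82 pos [0.5534 0.073  0.1688] rpy [-180.      0.    149.61] shift [-0.0001 -0.0001 -0.    ] turn 0.01 gap 0.0238 F [-0.2 -0.2 -0.3]
the job is handed in; nothing more can be done
None
```

I swept all three stopper pieces into the catch tray with the brush and stood the brush back upright where it came from. I then lowered the probe upright through the guide hole and handed in at 22.8 s while still holding it there. The system gives no verdict.

- **Scraps and brush:** the last scene picture shows the three pieces on the tray floor and the brush standing, let go.
- **Probe centring:** the last correction left the probe about 0.3 mm from the hole centre, by a wrist-camera picture taken just above the plate. The final scene picture agreed sideways.
- **Band height:** the red band measured about 1–2 mm above the plate top in the final scene picture, inside the 6 mm allowed.
- **Grip and contact:** the gripper was set to 35 N on the probe head and the tool was still. The wrist force stayed within about 2.5 N, mostly the probe's weight, while the probe went in, with no sign of it touching the station.
- **Disagreement:** the views put the hole centre's x anywhere from 552 to 556 mm, so I relied on the tip-to-hole offset within single pictures. The last wrist picture no longer gave a clean view of the hole, so depth centring at the end rests on the earlier one.
- **Pictures:** I viewed 12, two over the budget of 10.

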